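# Line up the shaker jars by height on the grill shelf

## Task

The four washed shaker jars go back on the jar ledge of the grill shelf in order of height: stand one upright on the middle of each cork disc, the tallest at the end next to the stack of grilling pans, stepping down to the shortest at the end next to the tool tray. The jars are glass, so lower each one onto its disc instead of dropping it and knock none over; leave the pans and the tool tray where they are.

Things in the scene. Friction and masses are not known exactly. Their poses are not given: they have to be found in the camera images.
- jar_green: Loose glass shaker jar with a green screw-on lid, 142 mm tall overall. Round; the straight glass body is 48 mm in diameter up to 117 mm above its base, then a short shoulder and the lid (40 mm in diameter, the top 16 mm). About 240 g (may vary by a third). Origin: centre of its underside; z up along its axis. Starts upright on the work surface.
- jar_white: Loose glass shaker jar with a white screw-on lid, 115 mm tall overall. Round; the straight glass body is 56 mm in diameter up to 90 mm above its base, then a short shoulder and the lid (48 mm in diameter, the top 16 mm). About 250 g (may vary by a third). Origin: centre of its underside; z up along its axis. Starts upright on the work surface.
- jar_red: Loose glass shaker jar with a red screw-on lid, 89 mm tall overall. Round; the straight glass body is 50 mm in diameter up to 64 mm above its base, then a short shoulder and the lid (42 mm in diameter, the top 16 mm). About 170 g (may vary by a third). Origin: centre of its underside; z up along its axis. Starts upright on the work surface.
- jar_yellow: Loose glass shaker jar with a yellow screw-on lid, 64 mm tall overall. Round; the straight glass body is 58 mm in diameter up to 39 mm above its base, then a short shoulder and the lid (50 mm in diameter, the top 16 mm). About 160 g (may vary by a third). Origin: centre of its underside; z up along its axis. Starts upright on the work surface.
- rest_1: Fixed round cork disc, 70 mm across, 3 mm thick, its top 23 mm above the work surface, one of four alike in a straight row 84 mm apart on the jar ledge. Origin: centre of its underside; y along the row, x across it, away from the robot. End disc on the +y side. The grey steel ledge is fixed, 370 x 140 x 20 mm; a thin rail runs along it 73 mm to the x side of the row, top 51 mm above the work surface.
- rest_2: Fixed round cork disc, 70 mm across, 3 mm thick, its top 23 mm above the work surface, one of four alike in a straight row 84 mm apart on the jar ledge. Origin: centre of its underside; y along the row, x across it, away from the robot. Second from the +y side.
- rest_3: Fixed round cork disc, 70 mm across, 3 mm thick, its top 23 mm above the work surface, one of four alike in a straight row 84 mm apart on the jar ledge. Origin: centre of its underside; y along the row, x across it, away from the robot. Third from the +y side.
- rest_4: Fixed round cork disc, 70 mm across, 3 mm thick, its top 23 mm above the work surface, one of four alike in a straight row 84 mm apart on the jar ledge. Origin: centre of its underside; y along the row, x across it, away from the robot. End disc on the -y side.
- pans: Stack of three nested aluminium grilling pans, loose, standing beside one end of the jar ledge (which end varies). 190 x 135 mm body, 238 mm long over the wire handles and 151 mm wide over the rims, 76 mm high, 750 g. Origin: centre of its underside; x along its length, z up. To be left alone.
- tool_tray: Low stainless tray, 250 x 140 mm, 22 mm high, 800 g, with a wooden-handled spatula, a blue plastic scraper and short skewers lying in it (highest point 23 mm), loose, beside the other end of the jar ledge. Origin: centre of its underside; x along its length, z up. To be left alone.

How it is judged:
At the end, for the whole second after the job is handed in: Each jar stands upright (within 0.08 rad) on its own cork disc, its axis within 12 mm of the disc's centre, in falling order of height from the end next to the pans to the end next to the tool tray; all jars released and at rest; pans and tool tray within 20 mm of where they began (((y of pans in the frame of rest_1 above 0 m and horizontal distance between jar_green and rest_1 below 0.012 m and horizontal distance between jar_white and rest_2 below 0.012 m and horizontal distance between jar_red and rest_3 below 0.012 m and horizontal distance between jar_yellow and rest_4 below 0.012 m) or (y of pans in the frame of rest_1 below 0 m and horizontal distance between jar_green and rest_4 below 0.012 m and horizontal distance between jar_white and rest_3 below 0.012 m and horizontal distance between jar_red and rest_2 below 0.012 m and horizontal distance between jar_yellow and rest_1 below 0.012 m)) and angle between each of jar_green, jar_white, jar_red, jar_yellow's own z axis and vertical below 0.08 rad and height (world z) of jar_green between 0.02 and 0.027 m and linear speed of each of jar_green, jar_white, jar_red, jar_yellow below 0.02 m/s and angular speed of each of jar_green, jar_white, jar_red, jar_yellow below 0.2 rad/s and height (world z) of jar_white between 0.02 and 0.027 m and height (world z) of jar_red between 0.02 and 0.027 m and height (world z) of jar_yellow between 0.02 and 0.027 m and distance of each of pans, tool_tray from where it was at the start of the episode below 0.02 m); the robot touches nothing.
It fails at once if a jar is knocked over (leans more than 0.7 rad) (angle between any of jar_green, jar_white, jar_red, jar_yellow's own z axis and vertical above 0.7 rad).
It fails at once if a jar is dropped or flung (moves faster than 0.6 m/s with no finger touching it, a free fall of about 18 mm) ((linear speed of jar_green above 0.6 m/s and contact force between jar_green and the fingers below 0.05 N) or (linear speed of jar_white above 0.6 m/s and contact force between jar_white and the fingers below 0.05 N) or (linear speed of jar_red above 0.6 m/s and contact force between jar_red and the fingers below 0.05 N) or (linear speed of jar_yellow above 0.6 m/s and contact force between jar_yellow and the fingers below 0.05 N)).
It also fails if it takes over 115 s, if anything falls off the work surface, if the arm or the gripper's body presses on something with over 40 N, if the wrist force passes 120 N, or if a joint passes its speed limit or range.

## Robot

A 6-joint arm with a two-finger parallel gripper is mounted at the origin on the work surface. World frame = base frame: x ahead of the robot, y to its left, z up, the work surface at z = 0. Lengths are in m, angles in rad, forces in N, time in s.
With the tool pointing down it reaches from about 0.35 to 0.975 m from the base axis. Payload 4.9 kg.
Tool frame: the origin (TCP) lies at the very end of the fingers, on their centre line; the grasp point (between the pads) lies 19 mm behind it (ctrl.grip_point_offset is the distance from the TCP to the grasp point, in m); z points along the fingers, y is the line along which they close (so a half turn about z gives the same grasp; the last joint's range is limited). The gripper opens to 85 mm and grips with 20 to 120 N. Pads are 22 mm wide; open, the fingers measure 114 mm over their backs; the gripper's body (76 mm by 85 mm) begins 54 mm behind the grasp point. The pads swing forward as they close: fully open they stand 13 mm farther back than shut.
Start: joints at [-1.431, 0.053, 1.613, -0, 1.476, -0.119], TCP at [0.16, -0.604, 0.231] pointing down, gripper open.
Joint ranges: [-3.01, 3.01], [-1.01, 2.22], [0.06, 2.58], [-1.02, 4.17], [0.09, 2.62], [-3.14, 3.14]. Speed limits (rad/s): [2.57, 2.57, 3.14, 3.14, 3.14, 3.14].

## Interface

Orientations are given as a rotation vector (axis times angle).
In Python, from station import ctrl gives the robot as it stands.
- The arm moves only by the tool send_rows, never from a script. Its argument "rows" is a list of rows, each a list of 3 entries, a list of its own where there are three numbers: the finger opening in cm, from 0 to 8.54, then the shift along the tool's x, y, z in cm, then the turn about the tool's z in degrees. A call has 1 to 10 rows; each row shifts and turns the commanded pose from where the row before left it, along the tool's axes as they then stand; what a row does not reach is not made up. A row lasts 1/8 s, in which the tool goes at most 62.5 mm and 10.7 degrees, less where a joint would pass 70% of its speed; a pose out of reach is approached as far as the arm can. A call with a gripper value outside its range is refused whole. The fingers move at their own pace and stop on an object; "newtons" is the grip in N (left out, the last holds). Time passes only in rows, so rows that do not move let the fingers close. It gives the time, the measured TCP pose, the force, the opening and the grip force at its end, in the units of the state.
- ctrl.get_obs(): the state, without advancing time (a new reading comes with each control period).
- ctrl.get_image(name): name is "scene" or "top" or "wrist"; returns a dict with "frame" (400x640x3 uint8, red, green, blue), "range_z" (400x640 float32, m along the optical axis (not along the pixel's ray), 0 where there is no reading), "fx", "fy", "cx", "cy" (pixels), "cam_to_world" (4x4, takes a point from camera to world coordinates). Camera axes: x right, y down, z forward; pixel columns grow to the right and rows downward; lengths in m; the calibration is good to about 2 mm. The wrist camera is an equidistant fisheye: a pixel r from the principal point sees the ray r / f radians off the axis. A picture is of the moment at which its call begins.
- ctrl.finish_job(): hands the job in; it is judged then, once.
The state is a dict: "t": time; "q": joint angles; "dq": joint speeds; "effort": joint torques, N m; "tool_pos": TCP position; "tool_rot": TCP orientation; "contact_force": force on the tool from outside, world axes, zero at the start; "wrist_torque": the same for the moment, N m; "opening": finger opening in m; "grip_force": force on a finger pad.
Only numpy, scipy, OpenCV 4.12 (cv2) and the standard library are available. Lean on these libraries where they do the work, as an engineer would, in place of code of your own. Each camera call takes 0.05 s, during which the arm holds its last target. There are 200 camera calls.

## Working session

There is one attempt and no reset: what is moved stays moved. The work goes in short steps, Python scripts to look and compute and a tool call to move; the robot and the scene stay as the last step left them, time stands still between calls to the robot, and variables do not carry over. Pictures are saved under pics/ and viewed, at most 14 in all, crops included, and the job is handed in when it is done.

Besides the shell and the picture viewer there is one more tool, called by a JSON object that holds its "fn" and its "kwargs". send_rows: Moves the arm, as the interface text tells. Its arguments: {"type":"object","properties":{"rows":{"type":"array","items":{"type":"array"}},"newtons":{"type":"number"}},"required":["rows"]}

```bash
mkdir -p pics
python3 - <<'E'
from station import ctrl
import cv2,pickle
for n in ("top","scene"):
    d=ctrl.get_image(n); pickle.dump(d,open(n+".pkl","wb"))
    cv2.imwrite(f"pics/{n}0.png",d["frame"][:,:,::-1]); print(n,d["fx"],d["cx"],d["cam_to_world"])
print(ctrl.get_obs())
E
```

```text
top 440.223212188861 329.84295309231624 [[ 0.00967825 -0.9895541   0.14383676  0.39937245]
 [-0.99995202 -0.00936023  0.00288753  0.03358102]
 [-0.00151102 -0.14385781 -0.98959722  1.12800042]
 [ 0.          0.          0.          1.        ]]
scene 402.5365490117901 326.44216566169774 [[ 0.67556374  0.5880766  -0.44472412  0.99445724]
 [ 0.73710851 -0.5524961   0.38912608 -0.33828414]
 [-0.01687239 -0.59068941 -0.8067226   0.79379416]
 [ 0.          0.          0.          1.        ]]
{'t': 0.1, 'q': array([-1.43100097e+00,  5.32772767e-02,  1.61416723e+00, -2.83321705e-06,
        1.47603618e+00, -1.19017185e-01]), 'dq': array([-0.00101243, -0.00119069, -0.00493228,  0.00018936, -0.00069712,
       -0.0013716 ]), 'effort': array([-3.52496545e-04, -3.94904995e+01, -3.71365070e+01, -1.36366102e-04,
        3.96597301e-03,  7.18234389e-06]), 'tool_pos': array([ 0.15986616, -0.60361054,  0.23018809]), 'tool_rot': array([-3.11345264e+00, -4.05164876e-01,  3.52191447e-05]), 'contact_force': array([ 0.46857295, -0.59231586,  0.16596267]), 'wrist_torque': array([ 0.04578229, -0.02355936,  0.05772251]), 'grip_force': 0.0, 'opening': 0.08546036374731891}
```

View pics/top0.png

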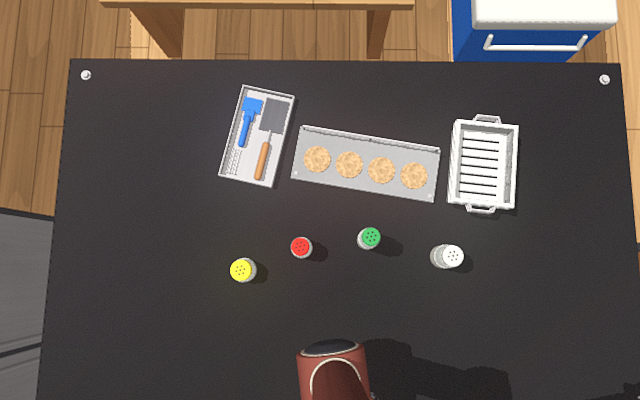

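View pics/scene0.png

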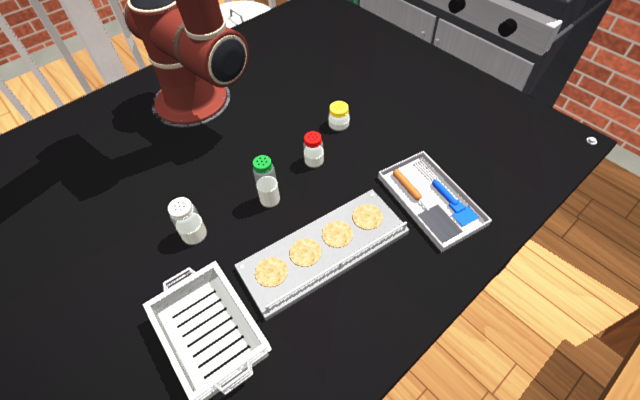

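The top view shows the pans at the right (-y), so green goes on the right disc (413,176), then white (381,170), red (348,165) and yellow (317,159). The jars' lids are at green (369,238), white (453,256), red (301,246) and yellow (241,270).

```bash
cat > h.py <<'E'
import numpy as np, cv2
def grid(d):
    v,u=np.mgrid[:400,:640]; z=d["range_z"]
    p=np.stack([(u-d["cx"])/d["fx"]*z,(v-d["cy"])/d["fy"]*z,z],-1); T=d["cam_to_world"]
    w=p@T[:3,:3].T+T[:3,3]; w[z==0]=np.nan; return w
def ray(d,u,v,h):
    T=d["cam_to_world"]; r=T[:3,:3]@[(u-d["cx"])/d["fx"],(v-d["cy"])/d["fy"],1]
    return T[:3,3]+r*(h-T[2,3])/r[2]
def circ(d,m,h):
    c,_=cv2.findContours(m.astype(np.uint8),0,2); out=[]
    for k in c:
        if cv2.contourArea(k)<60: continue
        e=cv2.minAreaRect(cv2.convexHull(k)); M=cv2.moments(cv2.convexHull(k))
        s=[d["range_z"][int(M["m01"]/M["m00"]),int(M["m10"]/M["m00"])]/d["fx"]*x*1000 for x in e[1]]
        p=ray(d,M["m10"]/M["m00"],M["m01"]/M["m00"],h); out.append((p.round(4),np.round(s)))
    return out
E
python3 - <<'E'
import pickle; from h import *
np.set_printoptions(suppress=True)
H={'green':.142,'white':.115,'red':.089,'yellow':.064}
P={'top':dict(green=(369,238),white=(453,256),red=(301,246),yellow=(241,270)),
'scene':dict(green=(263,162),white=(180,208),red=(313,139),yellow=(339,109))}
for n in P:
    d=pickle.load(open(n+".pkl","rb")); w=grid(d); hsv=cv2.cvtColor(d["frame"],cv2.COLOR_RGB2HSV)
    print(n,'table z',np.nanmedian(w[280:300,120:200,2] if n=='top' else w[100:130,280:310,2]))
    for k,(u,v) in P[n].items():
        m=np.zeros((400,640),bool); m[v-22:v+23,u-22:u+23]=1
        top=m&(abs(w[:,:,2]-H[k])<.004)
        print(k,top.sum(),'depth centroid',np.nanmean(w[top],0).round(4),'ext',np.ptp(w[top],axis=0).round(3),'mid',((w[top].max(0)+w[top].min(0))/2).round(4))
    m=(hsv[:,:,0]<28)&(hsv[:,:,0]>8)&(hsv[:,:,1]>60)&(abs(w[:,:,2]-.023)<.012)&(w[:,:,0]<.75)
    m=cv2.morphologyEx(m.astype(np.uint8),cv2.MORPH_CLOSE,np.ones((5,5)))
    for c in circ(d,m,.023): print(c)
E
```

```text
top table z -0.00016268571109256946
green 240 depth centroid [ 0.4623 -0.0549  0.1416] ext [0.038 0.038 0.008] mid [ 0.463  -0.0554  0.142 ]
white 337 depth centroid [ 0.4219 -0.2436  0.1148] ext [0.045 0.046 0.008] mid [ 0.4221 -0.2434  0.115 ]
red 229 depth centroid [0.44   0.1074 0.0887] ext [0.038 0.04  0.008] mid [0.4402 0.107  0.0891]
yellow 326 depth centroid [0.3841 0.2498 0.0637] ext [0.047 0.048 0.008] mid [0.385  0.2499 0.0639]
(array([ 0.6255, -0.1763,  0.023 ]), array([67., 66.], dtype=float32))
(array([ 0.639 , -0.0937,  0.023 ]), array([67., 67.], dtype=float32))
(array([ 0.6524, -0.011 ,  0.023 ]), array([64., 67.], dtype=float32))
(array([0.6665, 0.0714, 0.023 ]), array([64., 67.], dtype=float32))
(array([0.6602, 0.2144, 0.023 ]), array([18., 99.], dtype=float32))
scene table z 0.0011401595591596925
green 212 depth centroid [ 0.4624 -0.0562  0.1427] ext [0.041 0.04  0.008] mid [ 0.4611 -0.0552  0.1419]
white 358 depth centroid [ 0.4221 -0.2444  0.1155] ext [0.048 0.047 0.007] mid [ 0.4203 -0.2442  0.1148]
red 175 depth centroid [0.4407 0.106  0.0897] ext [0.041 0.043 0.008] mid [0.4402 0.1073 0.089 ]
yellow 194 depth centroid [0.3844 0.2482 0.0649] ext [0.049 0.048 0.008] mid [0.3834 0.25   0.064 ]
(array([ 0.6262, -0.177 ,  0.023 ]), array([61., 68.], dtype=float32))
(array([ 0.6399, -0.0948,  0.023 ]), array([58., 67.], dtype=float32))
(array([ 0.6535, -0.0115,  0.023 ]), array([58., 67.], dtype=float32))
(array([0.6671, 0.0707, 0.023 ]), array([62., 62.], dtype=float32))
(array([0.6673, 0.2094, 0.023 ]), array([93., 19.], dtype=float32))
```

```bash
cat >> h.py <<'E'
from scipy.spatial.transform import Rotation as Ro
YAW=80.6
def to(*targets):
    from station import ctrl
    o=ctrl.get_obs(); R=Ro.from_rotvec(o["tool_rot"]).as_matrix()
    yaw=np.degrees(np.arctan2(R[1,0],R[0,0])); p=o["tool_pos"]
    print('t',o['t'],'q6',o['q'][5].round(2),'tilt',np.degrees(np.arccos(-R[2,2])).round(2),'turn needed',(yaw-YAW).round(2),'pos',p.round(4),'F',o['contact_force'].round(1),'open',o['opening'].round(4),'grip',o['grip_force'].round(1))
    a=np.radians(YAW) if abs(yaw-YAW)<3 else np.radians(yaw)
    for t in targets:
        d=np.array(t)-p; print(t,'-> tool cm',(100*np.array([d[:2]@[np.cos(a),np.sin(a)],d[:2]@[np.sin(a),-np.cos(a)],-d[2]])).round(2)); p=np.array(t)
E
echo ok
```

```text
ok
```

{"fn": "send_rows", "kwargs": {"rows": [[8.5, [0, 0, 0], -9], [8.5, [0, 0, 0], -9], [8.5, [0, 0, 0], -9], [8.5, [0, 0, 0], -9], [8.5, [0, 0, 0], -9], [8.5, [0, 0, 0], -9], [8.5, [0, 0, 0], -9], [8.5, [0, 0, 0], -2.8], [8.5, [0, 0, 0], 0]], "newtons": 35}}

```text
t: 1.23
tool_pos: [0.1599, -0.6039, 0.2307]
tool_rot: [-2.395, -2.031, -0.001]
contact_force: [-0.5, 0.6, 0.7]
opening: 0.0854
grip_force: 0.0
```

```bash
python3 -c "
from h import *
to((.4624,-.0554,.23),(.4624,-.0554,.085))"
```

```text
Traceback (most recent call last):
  File "h.py", line 23, in to
    print('t',o['t'],'q6',o['q'][5].round(2),'tilt',np.degrees(np.arccos(-R[2,2])).round(2),'turn needed',(yaw-YAW).round(2),'pos',p.round(4),'F',o['contact_force'].round(1),'open',o['opening'].round(4),'grip',o['grip_force'].round(1))
                                                                                                                                                                                     ^^^^^^^^^^^^^^^^^^
AttributeError: 'float' object has no attribute 'round'
```

```bash
sed -i "s/o\['opening'\].round(4),'grip',o\['grip_force'\].round(1)/round(o['opening'],4),'grip',round(o['grip_force'],1)/" h.py; python3 -c "
from h import *
to((.4624,-.0554,.23),(.4624,-.0554,.085))"
```

```text
t 1.225 q6 -1.27 tilt 0.06 turn needed -0.01 pos [ 0.1599 -0.6039  0.2307] F [-0.5  0.6  0.7] open 0.0854 grip 0.0
(0.4624, -0.0554, 0.23) -> tool cm [59.05 20.89  0.07]
(0.4624, -0.0554, 0.085) -> tool cm [ 0.   0.  14.5]
```

{"fn": "send_rows", "kwargs": {"rows": [[8.5, [5, 1.8, 0], 0], [8.5, [5, 1.8, 0], 0], [8.5, [5, 1.8, 0], 0], [8.5, [5, 1.8, 0], 0], [8.5, [5, 1.8, 0], 0], [8.5, [5, 1.8, 0], 0], [8.5, [5, 1.8, 0], 0], [8.5, [5, 1.8, 0], 0], [8.5, [5, 1.8, 0], 0], [8.5, [5, 1.8, 0], 0]]}}

```text
t: 2.48
tool_pos: [0.4195, -0.1385, 0.2313]
tool_rot: [2.396, 2.031, 0.0]
contact_force: [0.4, 0.2, -0.1]
opening: 0.085
grip_force: 0.0
```

{"fn": "send_rows", "kwargs": {"rows": [[8.5, [4, 1.3, 0], 0], [8.5, [3, 1, 0], 0], [8.5, [2, 0.6, 0], 0], [8.5, [0, 0, 0], 0], [8.5, [0, 0, 0], 0]]}}

```text
t: 3.1
tool_pos: [0.462, -0.0565, 0.2311]
tool_rot: [-2.396, -2.032, 0.001]
contact_force: [-0.2, -0.1, 0.8]
opening: 0.0849
grip_force: 0.0
```

```bash
python3 -c "
from h import *
to((.4624,-.0554,.23),(.4624,-.0554,.085))"
```

```text
t 3.1 q6 -0.12 tilt 0.03 turn needed -0.01 pos [ 0.462  -0.0565  0.2311] F [-0.2 -0.1  0.8] open 0.0849 grip 0.0
(0.4624, -0.0554, 0.23) -> tool cm [0.11 0.03 0.11]
(0.4624, -0.0554, 0.085) -> tool cm [ 0.   0.  14.5]
```

{"fn": "send_rows", "kwargs": {"rows": [[8.5, [0.1, 0, 3], 0], [8.5, [0, 0, 3.6], 0], [8.5, [0, 0, 3.5], 0], [8.5, [0, 0, 3], 0], [8.5, [0, 0, 1.5], 0], [8.5, [0, 0, 0], 0], [4, [0, 0, 0], 0], [4, [0, 0, 0], 0], [4, [0, 0, 0], 0], [4, [0, 0, 0], 0]]}}

```text
t: 4.35
tool_pos: [0.4634, -0.0554, 0.087]
tool_rot: [2.394, 2.032, 0.002]
contact_force: [-2.0, 0.3, 5.7]
opening: 0.047
grip_force: 36.3
```

{"fn": "send_rows", "kwargs": {"rows": [[4, [0, 0, 0], 0], [4, [0, 0, 0], 0]]}}

```text
t: 4.6
tool_pos: [0.4634, -0.0554, 0.087]
tool_rot: [2.394, 2.031, 0.002]
contact_force: [-3.1, -0.0, 6.2]
opening: 0.0471
grip_force: 36.3
```

Run:
```python
from h import *
from station import ctrl
for n in("scene",):
    d=ctrl.get_image(n); cv2.imwrite("pics/a.png",cv2.resize(d["frame"][60:300,100:440,::-1],None,fx=2,fy=2))
to((.4624,-.0554,.15),(.6258,-.1766,.15),(.6258,-.1766,.109))
```

```text
t 4.65 q6 -0.12 tilt 0.12 turn needed 0.04 pos [ 0.4633 -0.0554  0.087 ] F [-2.1 -0.4  5.9] open 0.047 grip 36.3
(0.4624, -0.0554, 0.15) -> tool cm [-0.02 -0.09 -6.3 ]
(0.6258, -0.1766, 0.15) -> tool cm [-9.29 18.1  -0.  ]
(0.6258, -0.1766, 0.109) -> tool cm [0.  0.  4.1]
```

View pics/a.png

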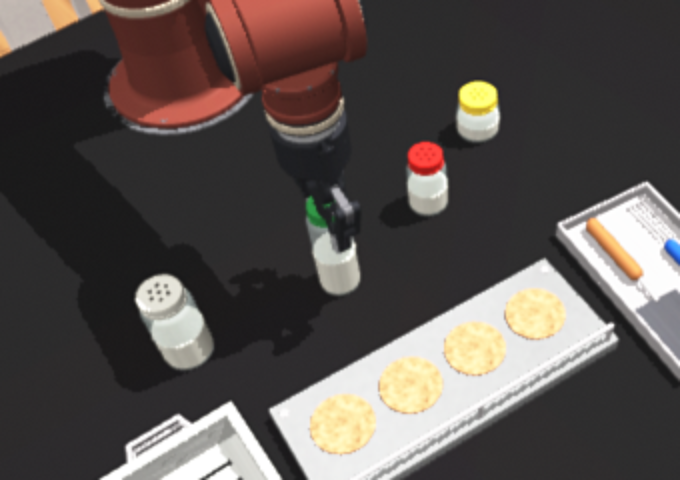

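Fingers hold the green jar near its shoulder at picture pixel (335,225); opening 47 mm matches its 48 mm body. Lifting and carrying.

{"fn": "send_rows", "kwargs": {"rows": [[4, [0, 0, -1], 0], [4, [0, 0, -2], 0], [4, [0, 0, -2.3], 0], [4, [-0.5, 1, -1], 0], [4, [-1.4, 2.7, 0], 0], [4, [-1.8, 3.5, 0], 0], [4, [-1.8, 3.5, 0], 0], [4, [-1.8, 3.5, 0], 0], [4, [-1.4, 2.7, 0], 0], [4, [-0.6, 1.2, 0], 0]]}}

```text
t: 5.9
tool_pos: [0.6266, -0.1775, 0.147]
tool_rot: [-2.395, -2.031, 0.001]
contact_force: [0.2, -0.4, -2.0]
opening: 0.0469
grip_force: 36.9
```

{"fn": "send_rows", "kwargs": {"rows": [[4, [0, 0, 0], 0], [4, [0, 0, 0], 0]]}}

```text
t: 6.15
tool_pos: [0.625, -0.1757, 0.1478]
tool_rot: [-2.394, -2.032, 0.001]
contact_force: [-0.1, -0.1, -1.7]
opening: 0.0471
grip_force: 37.0
```

```bash
python3 -c "
from h import *
to((.6258,-.1766,.112))"
```

```text
t 6.15 q6 -0.23 tilt 0.08 turn needed 0.05 pos [ 0.625  -0.1757  0.1478] F [-0.1 -0.1 -1.7] open 0.0471 grip 37.0
(0.6258, -0.1766, 0.112) -> tool cm [-0.08  0.09  3.58]
```

{"fn": "send_rows", "kwargs": {"rows": [[4, [-0.1, 0.1, 1], 0], [4, [0, 0, 1.3], 0], [4, [0, 0, 0.8], 0], [4, [0, 0, 0.3], 0], [4, [0, 0, 0.1], 0], [4, [0, 0, 0], 0]]}}

```text
t: 6.9
tool_pos: [0.6269, -0.1776, 0.1137]
tool_rot: [2.395, 2.032, 0.001]
contact_force: [-0.1, 0.2, -1.7]
opening: 0.0463
grip_force: 37.0
```

{"fn": "send_rows", "kwargs": {"rows": [[4, [0, 0, 0.1], 0], [4, [0, 0, 0.1], 0], [4, [0, 0, 0.1], 0], [4, [0, 0, 0], 0]]}}

```text
t: 7.4
tool_pos: [0.6266, -0.1775, 0.1102]
tool_rot: [-2.395, -2.033, 0.0]
contact_force: [0.6, -0.3, -1.9]
opening: 0.0466
grip_force: 37.0
```

{"fn": "send_rows", "kwargs": {"rows": [[4, [0, 0, 0.1], 0], [4, [0, 0, 0.1], 0], [4, [0, 0, 0], 0]]}}

```text
t: 7.78
tool_pos: [0.6269, -0.1777, 0.1101]
tool_rot: [2.395, 2.032, -0.0]
contact_force: [-3.5, 1.4, 4.4]
opening: 0.0468
grip_force: 38.0
```

{"fn": "send_rows", "kwargs": {"rows": [[5.2, [0, 0, 0], 0], [6, [0, 0, 0], 0], [8.5, [0, 0, 0], 0], [8.5, [0, 0, 0], 0], [8.5, [0, 0, 0], 0], [8.5, [0, 0, -1.5], 0], [8.5, [0, 0, -3.5], 0], [8.5, [0, 0, -4], 0], [8.5, [0, 0, -1], 0], [8.5, [0, 0, 0], 0]]}}

```text
t: 9.02
tool_pos: [0.6271, -0.1776, 0.2095]
tool_rot: [2.394, 2.031, 0.001]
contact_force: [-0.1, -0.1, 0.4]
opening: 0.0848
grip_force: 0.0
```

Run:
```python
from h import *
to((.4221,-.244,.20),(.4221,-.244,.057))
```

```text
t 9.025 q6 -0.23 tilt 0.12 turn needed 0.03 pos [ 0.6271 -0.1776  0.2095] F [-0.1 -0.1  0.4] open 0.0848 grip 0.0
(0.4221, -0.244, 0.2) -> tool cm [ -9.89 -19.14   0.95]
(0.4221, -0.244, 0.057) -> tool cm [ 0.   0.  14.3]
```

{"fn": "send_rows", "kwargs": {"rows": [[8.5, [-0.9, -2, 0], 0], [8.5, [-2, -4, 0], 0], [8.5, [-2.2, -4.2, 0], 0], [8.5, [-2.2, -4.2, 0], 0], [8.5, [-1.8, -3.2, 0.4], 0], [8.5, [-0.8, -1.5, 0.5], 0], [8.5, [0, 0, 0], 0], [8.5, [0, 0, 0], 0]]}}

```text
t: 10.02
tool_pos: [0.4227, -0.2438, 0.199]
tool_rot: [-2.395, -2.033, -0.001]
contact_force: [0.6, 0.7, 0.2]
opening: 0.0849
grip_force: 0.0
```

Run:
```python
from h import *
from station import ctrl
to((.4221,-.244,.20),(.4221,-.244,.057))
d=ctrl.get_image("top"); cv2.imwrite("pics/b.png",cv2.resize(d["frame"][80:280,200:530,::-1],None,fx=2,fy=2))
w=grid(d); m=abs(w[:,:,2]-.165)<.004; m[:, :395]=0; m[:,435:]=0; m[200:]=0
print(m.sum(),((w[m].max(0)+w[m].min(0))/2).round(4),np.ptp(w[m],axis=0))
```

```text
t 10.025 q6 -0.51 tilt 0.04 turn needed 0.06 pos [ 0.4227 -0.2438  0.199 ] F [0.6 0.7 0.2] open 0.0849 grip 0.0
(0.4221, -0.244, 0.2) -> tool cm [-0.03 -0.06 -0.1 ]
(0.4221, -0.244, 0.057) -> tool cm [ 0.   0.  14.3]
234 [ 0.6263 -0.1771  0.1648] [0.03938434 0.03884033 0.00748668]
```

View pics/b.png

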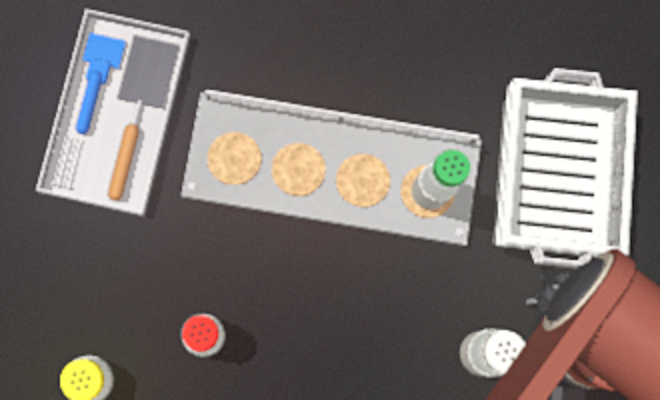

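Green stands upright centred (lid at crop (452,168), under 1 mm off). Now white.

{"fn": "send_rows", "kwargs": {"rows": [[8.5, [0, -0.1, 3], 0], [8.5, [0, 0, 3.6], 0], [8.5, [0, 0, 3.4], 0], [8.5, [0, 0, 2.8], 0], [8.5, [0, 0, 1.4], 0], [8.5, [0, 0, 0], 0], [4.5, [0, 0, 0], 0], [4.5, [0, 0, 0], 0], [4.5, [0, 0, 0], 0], [4.5, [0, 0, 0], 0]]}}

```text
t: 11.32
tool_pos: [0.4221, -0.2447, 0.0592]
tool_rot: [2.393, 2.031, 0.001]
contact_force: [-2.2, 0.7, 6.2]
opening: 0.0552
grip_force: 38.0
```

{"fn": "send_rows", "kwargs": {"rows": [[4.5, [0, 0, 0], 0], [4.5, [0, 0, 0], 0]]}}

```text
t: 11.58
tool_pos: [0.4221, -0.2448, 0.0592]
tool_rot: [2.393, 2.031, 0.001]
contact_force: [-1.0, 1.1, 5.4]
opening: 0.0547
grip_force: 38.0
```

Run:
```python
from h import *
to((.4221,-.244,.12),(.47,-.095,.12),(.6395,-.0942,.12))
```

```text
t 11.575 q6 -0.51 tilt 0.17 turn needed 0.03 pos [ 0.4221 -0.2448  0.0592] F [-1.   1.1  5.4] open 0.0547 grip 38.0
(0.4221, -0.244, 0.12) -> tool cm [ 0.08 -0.01 -6.08]
(0.47, -0.095, 0.12) -> tool cm [15.48  2.29 -0.  ]
(0.6395, -0.0942, 0.12) -> tool cm [ 2.85 16.71 -0.  ]
```

{"fn": "send_rows", "kwargs": {"rows": [[4.5, [0, 0, -1], 0], [4.5, [0, 0, -2], 0], [4.5, [0, 0, -2.2], 0], [4.5, [1.2, 0.1, -0.8], 0], [4.5, [2.8, 0.4, 0], 0], [4.5, [3.6, 0.5, 0], 0], [4.5, [3.6, 0.5, 0], 0], [4.5, [2.8, 0.8, 0], 0], [4.5, [1.5, 1.2, 0], 0], [4.5, [0.9, 2.5, 0], 0]]}}

```text
t: 12.82
tool_pos: [0.5071, -0.0907, 0.1167]
tool_rot: [-2.394, -2.033, 0.001]
contact_force: [-0.2, -0.4, -2.3]
opening: 0.0555
grip_force: 37.8
```

{"fn": "send_rows", "kwargs": {"rows": [[4.5, [0.6, 3.5, 0], 0], [4.5, [0.6, 3.5, 0], 0], [4.5, [0.4, 3.2, 0], 0], [4.5, [0.3, 2, 0], 0], [4.5, [0.1, 0.8, 0], 0], [4.5, [0, 0, 0], 0], [4.5, [0, 0, 0], 0]]}}

```text
t: 13.7
tool_pos: [0.6378, -0.0932, 0.117]
tool_rot: [-2.395, -2.032, 0.001]
contact_force: [0.3, 1.5, -2.5]
opening: 0.0553
grip_force: 37.9
```

Run:
```python
from h import *
to((.6395,-.0942,.084))
```

```text
t 13.7 q6 -0.1 tilt 0.06 turn needed 0.02 pos [ 0.6378 -0.0932  0.117 ] F [ 0.3  1.5 -2.5] open 0.0553 grip 37.9
(0.6395, -0.0942, 0.084) -> tool cm [-0.07  0.19  3.3 ]
```

{"fn": "send_rows", "kwargs": {"rows": [[4.5, [-0.1, 0.2, 1], 0], [4.5, [0, 0, 1.1], 0], [4.5, [0, 0, 0.8], 0], [4.5, [0, 0, 0.3], 0], [4.5, [0, 0, 0.1], 0], [4.5, [0, 0, 0.1], 0], [4.5, [0, 0, 0.1], 0], [4.5, [0, 0, 0], 0]]}}

```text
t: 14.7
tool_pos: [0.6404, -0.0946, 0.0824]
tool_rot: [2.395, 2.032, 0.0]
contact_force: [0.7, 0.6, -2.8]
opening: 0.0555
grip_force: 37.9
```

{"fn": "send_rows", "kwargs": {"rows": [[4.5, [0, 0, 0.1], 0], [4.5, [0, 0, 0], 0]]}}

```text
t: 14.95
tool_pos: [0.6406, -0.0946, 0.0823]
tool_rot: [2.395, 2.032, 0.0]
contact_force: [-3.1, 1.1, 4.6]
opening: 0.0552
grip_force: 38.3
```

Contact felt at the expected height; release and go to red.

{"fn": "send_rows", "kwargs": {"rows": [[6, [0, 0, 0], 0], [6.8, [0, 0, 0], 0], [8.5, [0, 0, 0], 0], [8.5, [0, 0, 0], 0], [8.5, [0, 0, 0], 0], [8.5, [0, 0, -1.5], 0], [8.5, [0, 0, -3], 0], [8.5, [0, 0, -3.5], 0], [8.5, [0, 0, -1], 0], [8.5, [0, 0, 0], 0]]}}

```text
t: 16.2
tool_pos: [0.6408, -0.0947, 0.1724]
tool_rot: [2.394, 2.032, 0.002]
contact_force: [-0.0, 0.6, -0.9]
opening: 0.0849
grip_force: 0.0
```

Run:
```python
from h import *
to((.4402,.107,.17),(.4402,.107,.031))
```

```text
t 16.2 q6 -0.1 tilt 0.11 turn needed 0.03 pos [ 0.6408 -0.0947  0.1724] F [-0.   0.6 -0.9] open 0.0849 grip 0.0
(0.4402, 0.107, 0.17) -> tool cm [ 16.62 -23.09   0.24]
(0.4402, 0.107, 0.031) -> tool cm [ 0.   0.  13.9]
```

{"fn": "send_rows", "kwargs": {"rows": [[8.5, [1.2, -1.7, 0], 0], [8.5, [2.2, -3.1, 0], 0], [8.5, [2.8, -3.9, 0], 0], [8.5, [2.8, -3.9, 0], 0], [8.5, [2.8, -3.9, 0], 0], [8.5, [2.6, -3.6, 0.2], 0], [8.5, [1.4, -2, 0], 0], [8.5, [0.8, -1, 0], 0], [8.5, [0, 0, 0], 0], [8.5, [0, 0, 0], 0]]}}

```text
t: 17.45
tool_pos: [0.4399, 0.1063, 0.1691]
tool_rot: [2.396, 2.032, -0.001]
contact_force: [0.4, -0.1, 1.0]
opening: 0.0853
grip_force: 0.0
```

Run:
```python
from h import *
from station import ctrl
to((.4402,.107,.17),(.4402,.107,.031))
d=ctrl.get_image("top"); w=grid(d); m=abs(w[:,:,2]-.138)<.004; m&=(abs(w[:,:,0]-.6395)<.035)&(abs(w[:,:,1]+.094)<.035)
print(m.sum(),((w[m].max(0)+w[m].min(0))/2).round(4),np.ptp(w[m],axis=0))
```

```text
t 17.45 q6 0.24 tilt 0.02 turn needed -0.01 pos [0.4399 0.1063 0.1691] F [ 0.4 -0.1  1. ] open 0.0853 grip 0.0
(0.4402, 0.107, 0.17) -> tool cm [ 0.07  0.02 -0.09]
(0.4402, 0.107, 0.031) -> tool cm [ 0.   0.  13.9]
313 [ 0.6401 -0.0943  0.138 ] [0.04767584 0.04666754 0.0078712 ]
```

White is within 1 mm and at the right height. Red next.

{"fn": "send_rows", "kwargs": {"rows": [[8.5, [0.1, 0, 3], 0], [8.5, [0, 0, 3.5], 0], [8.5, [0, 0, 3.3], 0], [8.5, [0, 0, 2.6], 0], [8.5, [0, 0, 1.4], 0], [8.5, [0, 0, 0], 0], [4, [0, 0, 0], 0], [4, [0, 0, 0], 0], [4, [0, 0, 0], 0], [4, [0, 0, 0], 0]]}}

```text
t: 18.75
tool_pos: [0.441, 0.1079, 0.0329]
tool_rot: [2.394, 2.031, 0.004]
contact_force: [0.8, 0.1, 5.2]
opening: 0.0488
grip_force: 36.7
```

{"fn": "send_rows", "kwargs": {"rows": [[4, [0, 0, 0], 0], [4, [0, 0, 0], 0]]}}

```text
t: 19.0
tool_pos: [0.441, 0.1079, 0.0329]
tool_rot: [2.394, 2.031, 0.004]
contact_force: [0.0, -0.5, 4.8]
opening: 0.0492
grip_force: 36.7
```

Run:
```python
from h import *
to((.4402,.107,.095),(.48,0.01,.095),(.653,-.0112,.095))
```

```text
t 19.0 q6 0.24 tilt 0.17 turn needed 0.03 pos [0.441  0.1079 0.0329] F [ 0.  -0.5  4.8] open 0.0492 grip 36.7
(0.4402, 0.107, 0.095) -> tool cm [-0.1  -0.07 -6.21]
(0.48, 0.01, 0.095) -> tool cm [-8.92  5.51 -0.  ]
(0.653, -0.0112, 0.095) -> tool cm [ 0.73 17.41 -0.  ]
```

{"fn": "send_rows", "kwargs": {"rows": [[4, [0, 0, -1], 0], [4, [0, 0, -2], 0], [4, [0, 0, -2.3], 0], [4, [-1, 0.6, -0.9], 0], [4, [-2, 1.2, 0], 0], [4, [-2.5, 1.6, 0], 0], [4, [-2, 1.6, 0], 0], [4, [-1.1, 2, 0], 0], [4, [0, 3, 0], 0], [4, [0, 3.5, 0], 0]]}}

```text
t: 20.25
tool_pos: [0.5587, -0.0001, 0.0922]
tool_rot: [-2.395, -2.031, 0.002]
contact_force: [-0.4, -0.6, -1.3]
opening: 0.0489
grip_force: 36.8
```

{"fn": "send_rows", "kwargs": {"rows": [[4, [0.1, 3.5, 0], 0], [4, [0.1, 3, 0], 0], [4, [0.1, 1.9, 0], 0], [4, [0, 0.9, 0], 0], [4, [0, 0, 0], 0], [4, [0, 0, 0], 0]]}}

```text
t: 21.0
tool_pos: [0.6502, -0.0112, 0.0929]
tool_rot: [-2.395, -2.032, 0.001]
contact_force: [-1.3, -0.2, -2.7]
opening: 0.0489
grip_force: 36.9
```

Run:
```python
from h import *
to((.653,-.0112,.0575))
```

```text
t 21.0 q6 0.03 tilt 0.07 turn needed 0.03 pos [ 0.6502 -0.0112  0.0929] F [-1.3 -0.2 -2.7] open 0.0489 grip 36.9
(0.653, -0.0112, 0.0575) -> tool cm [0.05 0.28 3.54]
```

{"fn": "send_rows", "kwargs": {"rows": [[4, [0, 0.2, 1], 0], [4, [0, 0, 1.3], 0], [4, [0, 0, 0.8], 0], [4, [0, 0, 0.3], 0], [4, [0, 0, 0.1], 0], [4, [0, 0, 0.1], 0], [4, [0, 0, 0.1], 0], [4, [0, 0, 0], 0]]}}

```text
t: 22.0
tool_pos: [0.6531, -0.0116, 0.0565]
tool_rot: [2.395, 2.032, 0.0]
contact_force: [-0.1, -0.1, -2.1]
opening: 0.049
grip_force: 36.9
```

{"fn": "send_rows", "kwargs": {"rows": [[4, [0, 0, 0.1], 0], [4, [0, 0, 0], 0]]}}

```text
t: 22.25
tool_pos: [0.6533, -0.0116, 0.0559]
tool_rot: [2.395, 2.032, 0.0]
contact_force: [-1.7, -0.8, 2.1]
opening: 0.0488
grip_force: 37.1
```

{"fn": "send_rows", "kwargs": {"rows": [[5.4, [0, 0, 0], 0], [6.2, [0, 0, 0], 0], [8.5, [0, 0, 0], 0], [8.5, [0, 0, 0], 0], [8.5, [0, 0, 0], 0], [8.5, [0, 0, -1.5], 0], [8.5, [0, 0, -3], 0], [8.5, [0, 0, -3.5], 0], [8.5, [0, 0, -1], 0], [8.5, [0, 0, 0], 0]]}}

```text
t: 23.5
tool_pos: [0.6535, -0.0116, 0.1463]
tool_rot: [2.394, 2.032, 0.002]
contact_force: [0.1, 1.1, -0.3]
opening: 0.0851
grip_force: 0.0
```

Run:
```python
from h import *
to((.3843,.2495,.14),(.3843,.2495,.009))
```

```text
t 23.5 q6 0.03 tilt 0.11 turn needed 0.03 pos [ 0.6535 -0.0116  0.1463] F [ 0.1  1.1 -0.3] open 0.0851 grip 0.0
(0.3843, 0.2495, 0.14) -> tool cm [ 21.36 -30.82   0.63]
(0.3843, 0.2495, 0.009) -> tool cm [ 0.   0.  13.1]
```

{"fn": "send_rows", "kwargs": {"rows": [[8.5, [1.3, -2, 0], 0], [8.5, [2.4, -3.4, 0], 0], [8.5, [2.8, -4.1, 0], 0], [8.5, [2.8, -4.1, 0], 0], [8.5, [2.8, -4.1, 0], 0], [8.5, [2.8, -4.1, 0], 0], [8.5, [2.8, -4.1, 0.3], 0], [8.5, [2, -2.8, 0.3], 0], [8.5, [1.2, -1.6, 0], 0], [8.5, [0.5, -0.5, 0], 0]]}}

```text
t: 24.75
tool_pos: [0.3823, 0.2499, 0.1375]
tool_rot: [-2.393, -2.034, 0.005]
contact_force: [0.1, -0.5, -1.2]
opening: 0.0847
grip_force: 0.0
```

{"fn": "send_rows", "kwargs": {"rows": [[8.5, [0, 0, 0], 0], [8.5, [0, 0, 0], 0]]}}

```text
t: 25.0
tool_pos: [0.3844, 0.2492, 0.139]
tool_rot: [2.396, 2.031, -0.001]
contact_force: [0.1, 0.3, 0.2]
opening: 0.085
grip_force: 0.0
```

Run:
```python
from h import *
from station import ctrl
to((.3843,.2495,.14),(.3843,.2495,.009))
d=ctrl.get_image("top"); w=grid(d); m=abs(w[:,:,2]-.112)<.004; m&=(abs(w[:,:,0]-.653)<.035)&(abs(w[:,:,1]+.0112)<.035)
print(m.sum(),((w[m].max(0)+w[m].min(0))/2).round(4),np.ptp(w[m],axis=0))
```

```text
t 25.0 q6 0.58 tilt 0.03 turn needed -0.02 pos [0.3844 0.2492 0.139 ] F [0.1 0.3 0.2] open 0.085 grip 0.0
(0.3843, 0.2495, 0.14) -> tool cm [ 0.02 -0.01 -0.1 ]
(0.3843, 0.2495, 0.009) -> tool cm [ 0.   0.  13.1]
227 [ 0.6524 -0.0114  0.112 ] [0.03997015 0.040311   0.00792639]
```

{"fn": "send_rows", "kwargs": {"rows": [[8.5, [0, 0, 3], 0], [8.5, [0, 0, 3.4], 0], [8.5, [0, 0, 3], 0], [8.5, [0, 0, 2], 0], [8.5, [0, 0, 1.1], 0], [8.5, [0, 0, 0.4], 0], [8.5, [0, 0, 0], 0], [4.8, [0, 0, 0], 0], [4.8, [0, 0, 0], 0], [4.8, [0, 0, 0], 0]]}}

```text
t: 26.3
tool_pos: [0.3846, 0.2501, 0.0115]
tool_rot: [2.395, 2.032, 0.002]
contact_force: [-2.4, -0.5, 5.4]
opening: 0.0565
grip_force: 37.6
```

{"fn": "send_rows", "kwargs": {"rows": [[4.8, [0, 0, 0], 0], [4.8, [0, 0, 0], 0]]}}

```text
t: 26.55
tool_pos: [0.3846, 0.2501, 0.0115]
tool_rot: [2.395, 2.033, 0.002]
contact_force: [-2.4, -0.9, 5.8]
opening: 0.0567
grip_force: 37.6
```

Run:
```python
from h import *
to((.3843,.2495,.073),(.48,.105,.073),(.6668,.071,.073))
```

```text
t 26.55 q6 0.58 tilt 0.07 turn needed 0.04 pos [0.3846 0.2501 0.0115] F [-2.4 -0.9  5.8] open 0.0567 grip 37.6
(0.3843, 0.2495, 0.073) -> tool cm [-0.06 -0.02 -6.15]
(0.48, 0.105, 0.073) -> tool cm [-12.69  11.8   -0.  ]
(0.6668, 0.071, 0.073) -> tool cm [-0.3  18.98 -0.  ]
```

{"fn": "send_rows", "kwargs": {"rows": [[4.8, [0, 0, -1], 0], [4.8, [0, 0, -2], 0], [4.8, [0, 0, -2.3], 0], [4.8, [-1, 0.9, -0.9], 0], [4.8, [-2.1, 2, 0], 0], [4.8, [-2.7, 2.5, 0], 0], [4.8, [-2.7, 2.5, 0], 0], [4.8, [-2.2, 2.1, 0], 0], [4.8, [-1.2, 2.5, 0], 0], [4.8, [-0.8, 3.2, 0], 0]]}}

```text
t: 27.8
tool_pos: [0.5183, 0.0971, 0.0715]
tool_rot: [-2.396, -2.031, 0.002]
contact_force: [-0.5, 0.8, -1.5]
opening: 0.0568
grip_force: 38.0
```

{"fn": "send_rows", "kwargs": {"rows": [[4.8, [-0.2, 3.6, 0], 0], [4.8, [-0.1, 3.6, 0], 0], [4.8, [-0.1, 3.4, 0], 0], [4.8, [0, 2.4, 0], 0], [4.8, [0, 1.5, 0], 0], [4.8, [0, 0.5, 0], 0], [4.8, [0, 0, 0], 0], [4.8, [0, 0, 0], 0]]}}

```text
t: 28.8
tool_pos: [0.6648, 0.0707, 0.0721]
tool_rot: [-2.395, -2.033, 0.001]
contact_force: [0.1, 0.7, -1.1]
opening: 0.0572
grip_force: 38.0
```

Run:
```python
from h import *
to((.6668,.071,.036))
```

```text
t 28.8 q6 0.16 tilt 0.05 turn needed 0.05 pos [0.6648 0.0707 0.0721] F [ 0.1  0.7 -1.1] open 0.0572 grip 38.0
(0.6668, 0.071, 0.036) -> tool cm [0.06 0.2  3.61]
```

{"fn": "send_rows", "kwargs": {"rows": [[4.8, [0, 0.1, 1], 0], [4.8, [0, 0, 1.3], 0], [4.8, [0, 0, 0.8], 0], [4.8, [0, 0, 0.3], 0], [4.8, [0, 0, 0.1], 0], [4.8, [0, 0, 0.1], 0], [4.8, [0, 0, 0.1], 0], [4.8, [0, 0, 0], 0]]}}

```text
t: 29.8
tool_pos: [0.6667, 0.0703, 0.0355]
tool_rot: [2.395, 2.032, 0.0]
contact_force: [0.3, -0.2, -2.2]
opening: 0.057
grip_force: 38.0
```

{"fn": "send_rows", "kwargs": {"rows": [[4.8, [0, 0, 0.1], 0], [4.8, [0, 0, 0], 0]]}}

```text
t: 30.05
tool_pos: [0.6667, 0.0703, 0.0346]
tool_rot: [2.395, 2.032, 0.0]
contact_force: [0.6, -0.4, 0.3]
opening: 0.057
grip_force: 38.0
```

Just touching; release, lift, and back away.

{"fn": "send_rows", "kwargs": {"rows": [[4.8, [0, 0, 0.05], 0], [6.1, [0, 0, 0], 0], [6.8, [0, 0, 0], 0], [7.4, [0, 0, 0], 0], [7.4, [0, 0, 0], 0], [7.4, [0, 0, -1.5], 0], [7.4, [0, 0, -3], 0], [7.4, [0, 0, -4], 0], [7.4, [0, 0, -4], 0], [7.4, [0, 0, -1], 0]]}}

```text
t: 31.3
tool_pos: [0.6689, 0.0704, 0.1743]
tool_rot: [2.391, 2.029, 0.01]
contact_force: [-0.4, 0.9, -0.3]
opening: 0.0739
grip_force: 0.0
```

{"fn": "send_rows", "kwargs": {"rows": [[7.4, [0.5, -2, 0], 0], [7.4, [1, -4, 0], 0], [7.4, [1.2, -4.5, 0], 0], [7.4, [1.2, -4.5, 0], 0], [7.4, [1, -4, 0], 0], [7.4, [0.5, -2, 0], 0], [7.4, [0, 0, 0], 0], [7.4, [0, 0, 0], 0]]}}

```text
t: 32.3
tool_pos: [0.4685, 0.1576, 0.1686]
tool_rot: [2.396, 2.032, -0.0]
contact_force: [-0.6, 0.7, 0.2]
opening: 0.0739
grip_force: 0.0
```

Run:
```python
from h import *
import pickle
from station import ctrl
d=ctrl.get_image("top"); w=grid(d); d0=pickle.load(open("top.pkl","rb"))
for k,h,x,y in(("green",.142,.6258,-.1766),("white",.115,.6395,-.0942),("red",.089,.653,-.0112),("yellow",.064,.6668,.071)):
    m=abs(w[:,:,2]-.023-h)<.004; m&=(abs(w[:,:,0]-x)<.035)&(abs(w[:,:,1]-y)<.035)
    print(k,m.sum(),((w[m].max(0)+w[m].min(0))/2-[x,y,.023+h]).round(4))
df=cv2.absdiff(d["frame"],d0["frame"]).max(2)
print('pans/tray change px',(df[105:215,450:525]>60).sum(),(df[80:190,215:290]>60).sum())
to()
cv2.imwrite("pics/c.png",cv2.resize(d["frame"][60:300,180:540,::-1],None,fx=2,fy=2))
```

```text
green 234 [-0.0003 -0.0007 -0.    ]
white 314 [ 0.0004  0.0001 -0.0001]
red 223 [-0.0005 -0.0002 -0.    ]
yellow 307 [-0.0004 -0.0008 -0.0001]
pans/tray change px 0 18
t 32.35 q6 0.34 tilt 0.01 turn needed -0.0 pos [0.4687 0.1574 0.1687] F [-0.1 -0.  -0.2] open 0.0744 grip 0.0
```

View pics/c.png

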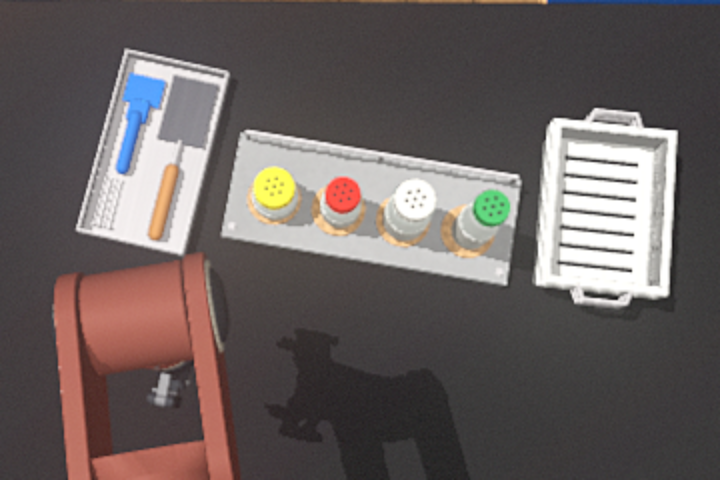

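All four jars stand centred on their discs, with lids at yellow (274,187), red (343,195), white (414,200) and green (491,207). The pans and tray have not moved.

```bash
python3 -c "
from station import ctrl
print(ctrl.finish_job())"
```

```text
the job is handed in; nothing more can be done
None
```

The job is handed in: by the last top-camera check, all four jars stand upright within about 1 mm of their disc centres, green, white, red, yellow from the pans to the tray, with the pans and tray where they started, at about 32 s of the 115 s allowed.

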